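# Unlock the bench turntable, park its pin and square its flat to the bar

## Robot

A 6-joint arm with a two-finger parallel gripper is mounted at the origin on the work surface. World frame = base frame: x ahead of the robot, y to its left, z up, the work surface at z = 0. Lengths are in m, angles in rad, forces in N, time in s.
With the tool pointing down it reaches from about 0.375 to 0.75 m from the base axis. Payload 9 kg.
Tool frame: the origin (TCP) lies between the finger pads; the fingertips stand 17 mm ahead of it and the grasp point (between the pads) lies 2 mm behind it; z points along the fingers, y is the line along which they close (so a half turn about z gives the same grasp; the last joint's range is limited). The gripper opens to 85 mm and grips with 20 to 120 N. Pads are 22 mm wide; open, the fingers measure 114 mm over their backs; the gripper's body (76 mm by 85 mm) begins 54 mm behind the grasp point. The pads swing forward as they close: fully open they stand 13 mm farther back than shut.
Start: joints at [0.907, 0.104, 0.097, 1.564, 0, 1.353], TCP at [0.259, 0.541, 0.248] pointing down, gripper open.
Joint ranges: [-2.99, 2.99], [-0.84, 1.86], [-1.1, 1.16], [-1.84, 2.11], [-1.51, 1.56], [-3.14, 3.14]. Speed limits (rad/s): [2.22, 2.22, 2.57, 3.14, 3.14, 3.14].

## Interface

Orientations are given as [roll, pitch, yaw] about the fixed x, y, z axes, in that order (R = Rz(yaw) Ry(pitch) Rx(roll)).
In Python, from rig import arm, hand, cams, close_job gives the robot as it stands. Calls block until the motion is done:
- arm.movep(position, orientation): joint-space move of the TCP to a pose.
- arm.move_straight(position, attitude=None, v=0.15, contact_N=None): straight line of the TCP; attitude=None keeps the orientation; v is the mean speed in m/s. With contact_N (N) it stops when the force on the tool has changed by that much, and returns True; else False.
- arm.goto_joints(angles): joint-space move.
- hand.gripper_to(opening, force=None): finger opening in m; force is the grip in N (None keeps the last); returns when the fingers have stopped.
- arm.dwell(seconds).
- arm.inverse_kinematics(position, orientation): joint angles nearest the present ones, or None.
- cams.grab_frame(name): name is "scene" or "top" or "wrist"; returns a dict with "frame" (480x640x3 uint8, red, green, blue), "camera_matrix" (3x3 intrinsics, pixels), "rvec" (rotation vector, rad) and "tvec" (3), from world to camera coordinates, as OpenCV has them; the wrist camera has in their place "hand_eye" (4x4, takes a point from camera to tool coordinates, whose origin is the TCP and whose axes are the flange's). Camera axes: x right, y down, z forward; pixel columns grow to the right and rows downward; lengths in m; the calibration is good to about 2 mm. A picture is of the moment at which its call begins: read the wrist's pose just before it. There is no depth.
A pose or a line that the arm cannot do raises arm.PlanningError and nothing moves.
- close_job(): hands the job in; it is judged then, once.
Readings, each from a call of its own:
- arm.get_clock(): time.
- arm.get_joint_pos(): joint angles.
- arm.get_joint_velocities(): joint speeds.
- arm.get_joint_efforts(): joint torques, N m.
- arm.get_eef_pos(): TCP position.
- arm.get_eef_rot(): TCP orientation.
- arm.get_wrist_force(): force on the tool from outside, world axes, zero at the start.
- arm.get_torque(): the same for the moment, N m.
- arm.get_gripper_width(): finger opening in m.
- arm.get_grasp_force(): force on a finger pad.
Only numpy, scipy, OpenCV 4.12 (cv2) and the standard library are available. Lean on these libraries where they do the work, as an engineer would, in place of code of your own. Each camera call takes 0.05 s, during which the arm holds its last target. There are 200 camera calls.

## Task

Unlock the indexing turntable on the bench: draw its locking pin up out of the plate and park it upright in the side notch of the pin keeper, shaft fully back in the notch with the collar resting on the lower fork, and let go of it. Then turn the plate by its stud until its flat edge faces the alignment bar and lies parallel to it, and leave it there. Do not disturb the other things on the bench.

Things in the scene. Friction and masses are not known exactly. Their poses are not given: they have to be found in the camera images.
- base: Fixed round grey base of the turntable, 148 mm across, 44 mm high. Origin on the turntable's vertical axis at bench level. Its through bore for the pin is 18 mm wide, on its own +y axis, 50 mm from the axis.
- plate_hub (a point): Centre of the top of the turntable's plate, on its axis, 66 mm above the bench. The plate is an aluminium disc 160 mm across, 20 mm thick (46 to 66 mm above the bench), round except for one flat edge about 84 mm long, 68 mm from the axis. Axes turn with the plate: flat at +x, pin bore (18 mm, through) at +y 50 mm, finger stud at -y 50 mm.
- plate (a joint): Angle of the plate about its vertical axis, rad, from 0 (its start, locked by the pin; its axes are then the base's), positive counter-clockwise from above, range -3.5 to 3.5. Freed, it turns against light friction (0.12 N m, some 2.5 N at the stud) and stays where it is left. The shorter way round to the bar is always within range.
- plate_stud (a point): Centre of the top of the plate's finger stud: an upright round steel stud, 16 mm across, 42 mm tall (66 to 108 mm above the bench), fixed to the plate 50 mm from the turntable's axis, opposite the pin's bore. Axes turn with the plate (x towards the flat).
- plate_flat (a point): Middle of the plate's flat edge, at its top rim, 68 mm from the turntable's axis, 66 mm above the bench. Its x axis points out of the flat, square to it.
- bar: Fixed straight steel bar, 96 mm long, 18 mm thick, on two legs just outside the plate's rim, on any side, its top level with the plate's (66 mm above the bench). Origin on the turntable's axis at bench level; x points from there square to the bar, whose inner face lies 82.5 mm out (an even gap of 14.5 mm to the flat when aligned).
- pin: Loose locking pin, upright, 130 mm, 0.25 kg. From its tip (the origin, z up): steel shaft 14 mm across to 62 mm; collar 44 mm across, 62 to 70 mm; black ribbed grip 22 mm across, 70 to 130 mm. It starts in the bore of plate and base, collar on the plate, tip 4 mm above the bench: lift it over 62 mm to clear the plate.
- keeper: Fixed grey pin keeper, 80 mm wide, 108 mm high, left or right of the turntable: a back wall (x 30 to 44 mm) with two forked plates open to -x (the mouth) and a foot 8 mm thick (x -51 to 59 mm). Origin at bench level under the parked pin's axis: parked, the pin's origin is at x = 0, y = 0 within a few mm and z = 23 mm.
- keeper_slot (a point): Point on the keeper's seat axis, level with the top of its lower fork, 85 mm above the bench; axes as the keeper's. Lower fork: z 79 to 85 mm above the bench, slot 20 mm wide, for the shaft, ending at x = 9 mm. The parked collar rests on it.
- keeper_mouth (a point): Middle of the keeper's mouth, x = -48 mm in its frame, 85 mm up. The roof, a second fork at z 103 to 108 mm, has a slot 32 mm wide for the grip, ending at x = 16 mm. The collar goes between the forks (18 mm gap), so the pin enters only sideways, upright, along the keeper's +x, its origin 23 to 33 mm above the bench. The slots flare over their outer 14 mm.
- jar: Loose bystander: grey jar with a steel cap, 54 mm across, 85 mm high, upright, near the keeper's mouth. Origin at the centre of its underside.
- glue: Loose bystander: white bottle with a black cap, 46 mm across, 100 mm high, upright, near the keeper's mouth on the other side. Origin at the centre of its underside.
- can: Loose bystander: green can, 56 mm across, 150 mm high, upright, beyond the turntable. Origin at the centre of its underside.
- screwdriver: Loose bystander: screwdriver with a black handle lying along its x axis, 200 mm long, 26 mm high. Origin under its middle.
- wrench: Loose bystander: steel wrench lying along its x axis, 180 mm long, 8 mm high. Origin under its middle.
- offcut: Loose bystander: wooden offcut, 50 by 120 by 25 mm high, in front of the parts bin. Origin at the centre of its underside.
- hammer: Loose bystander: hammer lying along its x axis, 260 mm long, 26 mm high. Origin under its middle.
- bin: Fixed blue open parts bin, 130 by 110 mm, 90 mm high at its far edge, on the side of the turntable where the keeper is not. Origin at the centre of its underside.

How it is judged:
On the way, in this order (a step that is already met when the one before it is completed fails the run):
1. the pin is drawn clear of the plate (z of pin in the frame of base above 0.068 m), for 0.1 s.
2. the pin is parked in the keeper's notch and let go (x of pin in the frame of keeper between -0.008 and 0.006 m and y of pin in the frame of keeper between -0.005 and 0.005 m and z of pin in the frame of keeper between 0.019 and 0.027 m and angle between pin's own z axis and vertical below 0.1 rad and contact force between the fingers and pin below 0.2 N), for 0.2 s.
3. the plate's flat faces the alignment bar, parallel to it (angle between the x axis of plate_flat and the x axis of bar, either way round below 0.06 rad and x of plate_flat in the frame of bar above 0.05 m and velocity of joint plate between -0.05 and 0.05 rad/s), for 0.2 s.
At the end, for the whole second after the job is handed in: Pin let go, at rest and upright (0.1 rad) in the notch, collar on the lower fork: its origin 19 to 27 mm up, in the keeper's frame x -8 to 6 mm, y within 5 mm. The plate's flat faces the bar, parallel within 0.06 rad, plate at rest (all of step 2 and all of step 3 and linear speed of pin below 0.03 m/s); the robot touches nothing.
It fails at once if a bystander is shifted by more than 25 mm or knocked over (distance of any of jar, glue, can, screwdriver, wrench, offcut, hammer from where it was at the start of the episode above 0.025 m or angle between any of jar, glue, can, screwdriver, wrench, offcut, hammer's own z axis and vertical above 0.5 rad).
It also fails if it takes over 67 s, if anything falls off the work surface, if the arm or the gripper's body presses on something with over 40 N, if the wrist force passes 120 N, or if a joint passes its speed limit or range.

## Working session

There is one attempt and no reset: what is moved stays moved. The work goes in short steps, each a Python script; the robot and the scene stay as the last script left them, time stands still between calls to the robot, and variables do not carry over. Pictures are saved under pics/ and viewed, at most 10 in all, crops included, and the job is handed in when it is done.

```bash
mkdir -p pics; ls; cat > h.py <<'E'
import numpy as np, cv2
from rig import arm, hand, cams, close_job
def save(f,n): cv2.imwrite('pics/'+n,cv2.cvtColor(f,cv2.COLOR_RGB2BGR))
def ray(g,uv,z,T=None):
    K=g["camera_matrix"]; d=np.linalg.inv(K)@np.array([uv[0],uv[1],1.])
    if T is None:
        R=cv2.Rodrigues(np.array(g["rvec"],float))[0]; o=-R.T@np.array(g["tvec"],float).ravel(); d=R.T@d
    else: o=T[:3,3]; d=T[:3,:3]@d
    return o+d*(z-o[2])/d[2]
def proj(g,p):
    return cv2.projectPoints(np.array(p,float).reshape(-1,1,3),np.array(g["rvec"],float),np.array(g["tvec"],float),np.array(g["camera_matrix"]),None)[0].reshape(-1,2)
def wristT(g,pos,rpy):
    from scipy.spatial.transform import Rotation as Ro
    T=np.eye(4);T[:3,:3]=Ro.from_euler('xyz',rpy).as_matrix();T[:3,3]=pos
    return T@np.array(g["hand_eye"])
E
python3 - <<'E'
from h import *
import pickle
print(arm.get_eef_pos(),arm.get_eef_rot(),arm.get_clock())
for n in("top","scene"):
    g=cams.grab_frame(n); save(g["frame"],n+"0.png"); pickle.dump(g,open(n+'.pkl','wb'))
    R=cv2.Rodrigues(np.array(g["rvec"],float))[0]; print(n,-R.T@np.array(g["tvec"]).ravel(),R[2],g["camera_matrix"])
E
```

```text
pics
[0.25850091 0.54111088 0.24755292] [-3.14032069e+00 -2.45748071e-04  2.69583123e+00] 0.0
top [ 0.32963604 -0.01416727  1.37022749] [ 1.82927276e-01  5.87151728e-04 -9.83126272e-01] [[556.01644432   0.         315.41209986]
 [  0.         556.01644432 246.2551344 ]
 [  0.           0.           1.        ]]
scene [ 1.38597321 -0.25881535  0.81382456] [-0.72628291  0.2345312  -0.64614878] [[559.98857499   0.         330.47267838]
 [  0.         559.98857499 234.43769045]
 [  0.           0.           1.        ]]
```

View pics/top0.png

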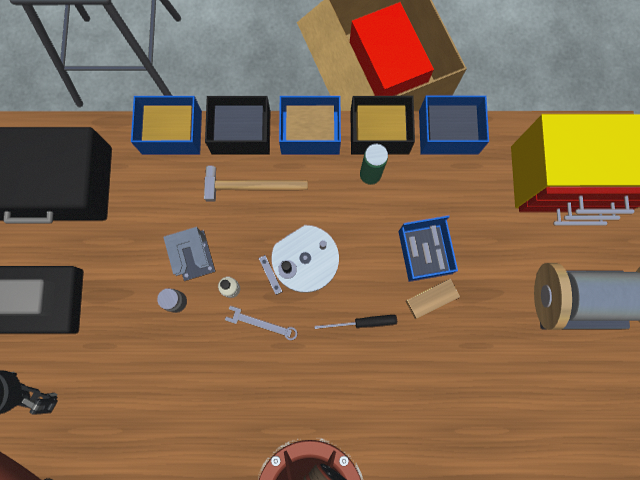

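View pics/scene0.png

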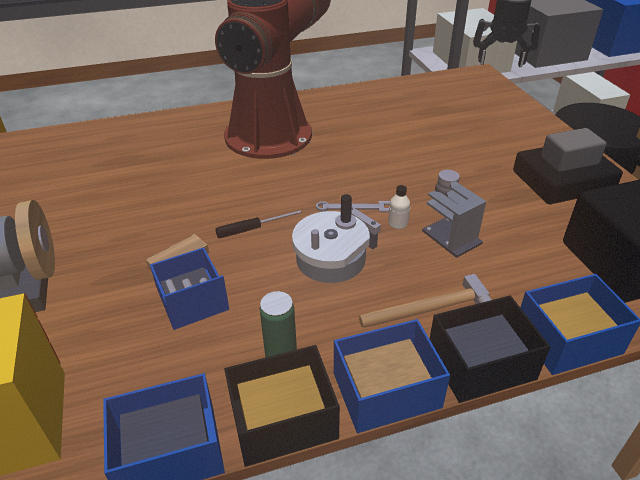

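The top view shows the keeper at about (190,253), the jar at (172,300), the glue at (228,287), the plate at (305,258) with the pin at (289,267), the stud at (323,244), and the bar at (270,275). I'll zoom in on this area.

```bash
python3 - <<'E'
from h import *
import pickle
g=pickle.load(open('top.pkl','rb'));f=g["frame"]
save(cv2.resize(f[210:320,150:350],None,fx=4,fy=4,interpolation=cv2.INTER_CUBIC),"crop.png")
for n,uv,z in[("hub",(305,258),.066),("stud",(323,243.5),.108),("collar",(289,267),.074),("bar",(270,275),.066),("keeper",(187,250),.1),("jar",(171,299),.085),("glue",(229,285),.1)]: print(n,ray(g,uv,z).round(3))
E
```

```text
hub [0.544 0.011 0.066]
stud [ 0.571 -0.031  0.108]
collar [0.521 0.049 0.074]
bar [0.503 0.094 0.066]
keeper [0.557 0.285 0.1  ]
jar [0.445 0.32  0.085]
glue [0.476 0.185 0.1  ]
```

View pics/crop.png

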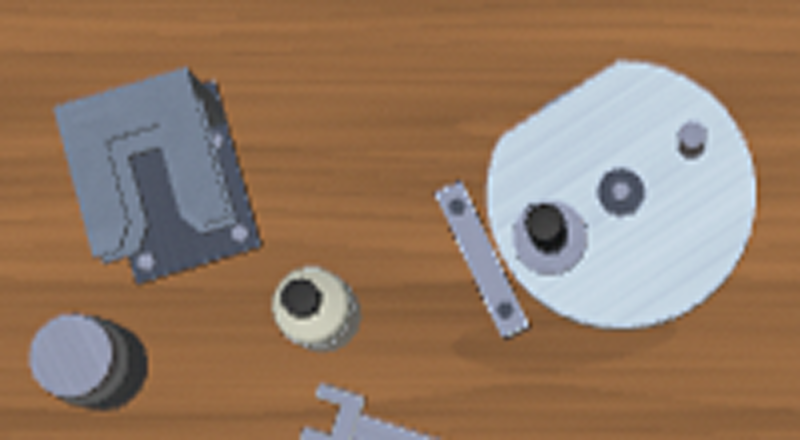

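The crop shows the keeper's mouth opening towards the robot, at crop ~(180,245). Its back edge runs (55,105)–(188,68), so its +x yaw is about 0.27. The plate's flat now faces about 34°, and the bar lies at about 116°. Next I take close wrist views of the keeper and turntable.

```bash
python3 - <<'E'
from h import *
import pickle
ims=[]
yaw=0.27
for n,p in(("k",[.48,.24,.36]),("t",[.50,.03,.36])):
    best=None
    for y in (.27,.27-np.pi):
        q=arm.inverse_kinematics(p,[np.pi,0,y]); print(y,None if q is None else np.round(q,2))
        if q is not None and (best is None or abs(q[5])<abs(best[1][5])): best=(y,q)
    arm.goto_joints(best[1]); arm.dwell(.2)
    pos,rot=arm.get_eef_pos(),arm.get_eef_rot(); g=cams.grab_frame("wrist")
    pickle.dump((g,pos,rot),open('w'+n+'.pkl','wb')); ims.append(g["frame"]); print(best[0],pos,rot)
print(g["hand_eye"],g["camera_matrix"],arm.get_clock())
for i,n in enumerate("kt"): save(ims[i],"w%s.png"%n)
E
```

```text
0.27 [ 0.22 -0.03  0.17  1.77  0.    3.09]
-2.871592653589793 [ 0.22 -0.03  0.17  1.77  0.   -0.05]
-2.871592653589793 [0.47965509 0.24064553 0.3597574 ] [ 3.14151797e+00 -3.95991189e-04 -2.87064349e+00]
0.27 [-0.2  -0.14  0.06  1.77  0.    2.67]
-2.871592653589793 [-0.2  -0.14  0.06  1.77  0.   -0.47]
-2.871592653589793 [0.50002574 0.03130108 0.36005567] [ 3.14147278e+00  8.96940019e-05 -2.86957001e+00]
[[-1.96555227e-04 -9.51666357e-01 -3.07133696e-01  7.82185603e-02]
 [ 9.99999981e-01 -1.88315634e-04 -5.64626083e-05 -9.89171260e-04]
 [-4.10451188e-06 -3.07133701e-01  9.51666375e-01 -1.26628888e-01]
 [ 0.00000000e+00  0.00000000e+00  0.00000000e+00  1.00000000e+00]] [[381.28622809   0.         325.79881661]
 [  0.         381.28622809 236.36283311]
 [  0.           0.           1.        ]] 2.9
```

View pics/wk.png

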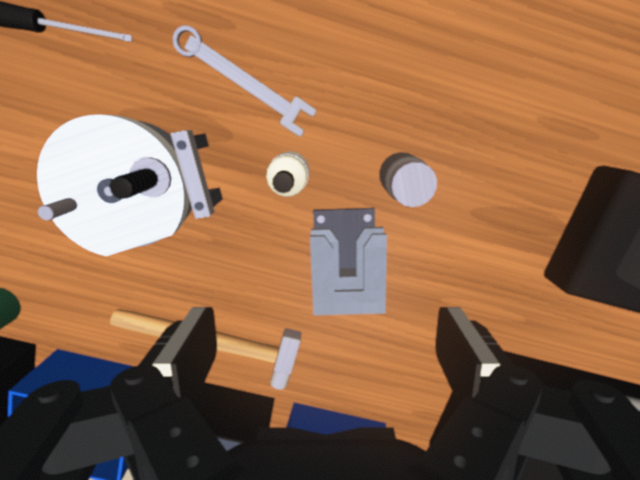

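View pics/wt.png

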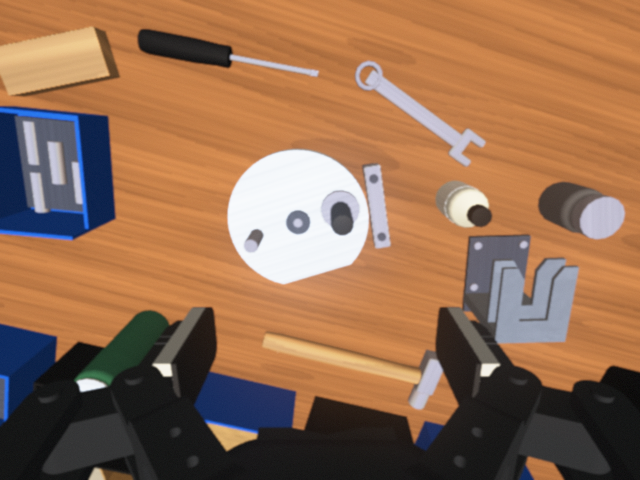

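The keeper view shows the roof's back corners at (314,315) and (386,312), foot front corners at (313,209) and (375,208), glue cap at (283,181) and jar cap at (414,185). The turntable view shows the hub at (298,222), pin top ~(342,228), stud top ~(252,244) and bar (366,166)–(388,247). I'll compute positions from these.

```bash
python3 - <<'E'
from h import *
import pickle
gk,pk,rk=pickle.load(open('wk.pkl','rb')); gt,pt,rt=pickle.load(open('wt.pkl','rb')); g=pickle.load(open('top.pkl','rb'))
Tk=wristT(gk,pk,rk);Tt=wristT(gt,pt,rt)
def keeper(a,b,l): # left/right back corners (in +y? ) at roof
    m=(a+b)/2; d=(b-a)[:2]; 
    x=np.array([-d[1],d[0]]); 
    if x[0]<0:x=-x
    x/=np.linalg.norm(x); print(l,"yaw",np.arctan2(x[1],x[0]).round(3),"w",np.linalg.norm(d).round(4),"seat",(m[:2]-.044*x).round(4))
K=lambda u,v,z:ray(gk,(u,v),z,Tk)
W=lambda u,v,z:ray(gt,(u,v),z,Tt)
keeper(K(314,315,.108),K(386,312.5,.108),"wk")
keeper(ray(g,(150+55/4,210+105/4),.108),ray(g,(150+188/4,210+68/4),.108),"top")
a,b=K(313,209,.008),K(375,208,.008);d=(b-a)[:2];x=np.array([d[1],-d[0]]);x*=np.sign(x[0])/np.linalg.norm(x)
print("foot yaw",np.arctan2(x[1],x[0]),np.linalg.norm(d),((a+b)/2)[:2]+.051*x)
sm=K(347.5,277,.108)[:2]; print("roof slot end mid",sm)
print("jar",K(414,185,.085),"glue",K(283,181,.1))
# plate via mask contour in wt and top
from scipy.optimize import least_squares
for l,gg,T,c,r in(("wt",gt,Tt,(298,222),85),("top",g,None,(305,258),45)):
    f=gg["frame"].astype(int); m=((f.min(2)>185)).astype(np.uint8); m2=np.zeros_like(m); cv2.circle(m2,c,r,1,-1); m*=m2
    n,lab,st,ce=cv2.connectedComponentsWithStats(m); m=(lab==1+st[1:,4].argmax()).astype(np.uint8)
    cs=max(cv2.findContours(m,0,cv2.CHAIN_APPROX_NONE)[0],key=cv2.contourArea); h=cv2.convexHull(cs)
    mm=np.zeros_like(m);cv2.drawContours(mm,[h],-1,1,-1)
    P=np.array([ray(gg,p[0],.066,T)[:2] for p in max(cv2.findContours(mm,0,cv2.CHAIN_APPROX_NONE)[0],key=cv2.contourArea)])
    def res(v):
        d=P-v[:2]; rr=np.hypot(*d.T)-.08; fl=d@[np.cos(v[2]),np.sin(v[2])]-.068
        return np.maximum(rr,fl)
    s=least_squares(res,[.544,.011,.6],loss='soft_l1',f_scale=.001); print(l,"hub,flatang",s.x.round(4),"rms",np.sqrt((s.fun**2).mean()).round(4),len(P))
print("hub bolt",W(298,222,.068),"pintop",W(342,213,.134),"stud",W(250.5,245,.108))
for l,q in(("wt",[W(*p,.066) for p in((363.5,166.5),(380.5,164.5),(390,246),(374,248.5))]),("top",[ray(g,(150+u/4,210+v/4),.066) for u,v in((437,191),(462,182),(528,326),(504,337))])):
    q=np.array(q)[:,:2]; print(l,"bar",q.mean(0), [np.linalg.norm(q[i]-q[i-1]).round(4) for i in range(4)], "normal ang",[np.arctan2(*(e[::-1]*1.0))+0 for e in [np.array([-(q[2]-q[1])[1],(q[2]-q[1])[0]]),np.array([-(q[3]-q[0])[1],(q[3]-q[0])[0]])]])
print("can",ray(g,(376,152),.15))
E
```

```text
wk yaw 0.31 w 0.0803 seat [0.5604 0.2882]
top yaw 0.279 w 0.0793 seat [0.5571 0.2878]
foot yaw 0.2872917652982573 0.07984632123355624 [0.55948464 0.28697866]
roof slot end mid [0.56027531 0.28632231]
jar [0.44912868 0.32819251 0.085     ] glue [0.4792327  0.19432805 0.1       ]
wt hub,flatang [0.5469 0.0102 0.5804] rms 0.0006 390
top hub,flatang [0.5446 0.0117 0.5741] rms 0.0015 182
hub bolt [0.54706122 0.0105079  0.068     ] pintop [0.50791985 0.04851852 0.134     ] stud [ 0.57313212 -0.03151049  0.108     ]
wt bar [0.50736257 0.09269897] [np.float64(0.0965), np.float64(0.0186), np.float64(0.0956), np.float64(0.0188)] normal ang [np.float64(2.0029876784343674), np.float64(2.000734820512138)]
top bar [0.50418832 0.09250784] [np.float64(0.096), np.float64(0.0157), np.float64(0.0948), np.float64(0.0154)] normal ang [np.float64(-1.1337393051554967), np.float64(-1.1313117672039397)]
can [ 0.7774817  -0.15330123  0.15      ]
```

Measurements agree closely enough: hub (0.5465, 0.0105), flat at 0.579 rad, bar at about 2.005 rad, seat about (0.560, 0.2875) with yaw 0.29. Now I grasp and draw the pin.

```bash
python3 - <<'E'
from h import *
import pickle
gk,pk,rk=pickle.load(open('wk.pkl','rb'));Tk=wristT(gk,pk,rk)
x=np.array([np.cos(.29),np.sin(.29)])
print("seat from lower slot end",ray(gk,(347.5,277),.085,Tk)[:2]-.009*x,"roof end",ray(gk,(348.5,290),.108,Tk)[:2]-.016*x)
rot=[np.pi,0,.29-np.pi]; pin=[.5190,.0523]
hand.gripper_to(.06,40)
arm.movep([*pin,.19],rot); arm.move_straight([*pin,.114],v=.08)
print(arm.get_wrist_force()); hand.gripper_to(0,40); print(arm.get_gripper_width(),arm.get_grasp_force(),arm.get_wrist_force(),arm.get_eef_pos())
arm.move_straight([*pin,.250],v=.08)
print(arm.get_gripper_width(),arm.get_wrist_force(),arm.get_torque(),arm.get_clock())
pre=np.array([.560,.2875])-.085*x
arm.move_straight([*pre,.250],v=.15); arm.move_straight([*pre,.142],v=.1)
print(arm.get_eef_pos(),arm.get_gripper_width(),arm.get_clock())
arm.dwell(.2);pos,rt=arm.get_eef_pos(),arm.get_eef_rot();g=cams.grab_frame("wrist");pickle.dump((g,pos,rt),open('wp.pkl','wb'))
s=cams.grab_frame("scene");pickle.dump(s,open('sp.pkl','wb'))
a=cv2.resize(s["frame"][140:270,360:510],(462,400),interpolation=cv2.INTER_CUBIC)
b=g["frame"][0:480:1,160:480];b=cv2.resize(b,(267,400))
save(np.hstack([a,b]),"pre.png")
E
```

```text
seat from lower slot end [0.5611126 0.287855 ] roof end [0.5594659  0.28719158]
[-0.05204488  0.16501121  0.19141041]
0.020961953624602514 39.03341352939606 [-0.16648971  0.43512759  2.07557544] [0.519199   0.05232073 0.11437691]
0.02146375243733541 [ 0.88660845  0.0875259  -2.10225887] [-0.02153123 -0.00522931  0.01869025] 7.375
[0.47904534 0.26333096 0.14283446] 0.02121941277387024 10.1917
```

View pics/pre.png

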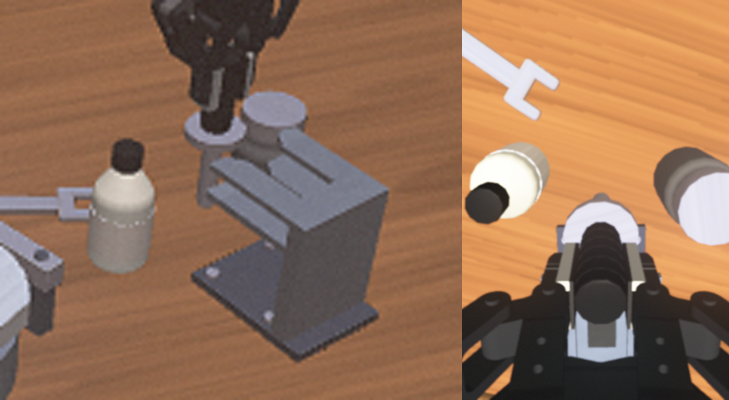

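The scene crop shows the pin upright just outside the mouth, with its collar level with the gap between the forks and its tip at about crop (207,205). The wrist view shows it centred on the slot. I'll check its height, then insert.

```bash
python3 - <<'E'
from h import *
import pickle
s=pickle.load(open('sp.pkl','rb'))
P=proj(s,[[.479,.2633,z] for z in(.028,.032,.036,.102)]); print((P-[360,140])*[462/150,400/130])
x=np.array([np.cos(.29),np.sin(.29)]);seat=np.array([.560,.2875])
print(arm.move_straight([*(seat-.085*x),.138],v=.05))
for d in(-.035,-.001):
    r=arm.move_straight([*(seat+d*x),.138],v=.05,contact_N=15); p=arm.get_eef_pos(); print(d,r,p,((p[:2]-seat)@x),arm.get_wrist_force(),arm.get_torque())
    if r:break
print(arm.get_clock())
E
```

```text
[[201.06223444 208.58101477]
 [201.65393567 204.32702493]
 [202.24801944 200.05590599]
 [212.40763326 127.01415519]]
False
-0.035 False [0.52621431 0.27747376 0.13799683] -0.03524195093902816 [ 0.51829692 -0.73541405 -2.84944122] [-0.04020999  0.03751485 -0.01605746]
-0.001 False [0.5588702  0.28718916 0.13786534] -0.0011715084092140389 [-0.89195288  1.03888615 -2.63864651] [ 0.00203327 -0.03424226 -0.0377648 ]
12.725
```

It went in freely. I probe for the slot end, then lower the pin onto the fork.

```bash
python3 - <<'E'
from h import *
x=np.array([np.cos(.29),np.sin(.29)]);seat=np.array([.560,.2875])
r=arm.move_straight([*(seat+.009*x),.138],v=.02,contact_N=6); p=arm.get_eef_pos(); d=(p[:2]-seat)@x; print(r,d,arm.get_wrist_force())
q=p[:2]-.002*x
arm.move_straight([*q,.138],v=.02)
r=arm.move_straight([*q,.126],v=.02,contact_N=5); print(r,arm.get_eef_pos(),arm.get_wrist_force())
s=cams.grab_frame("scene");save(cv2.resize(s["frame"][140:270,360:510],(693,600),interpolation=cv2.INTER_CUBIC),"in.png")
E
```

```text
True 0.0036406608171719256 [-0.02860818 -0.24918291 -3.24724354]
True [0.56158644 0.28810622 0.13368291] [-2.93925417 -0.51520677  5.83963751]
```

View pics/in.png

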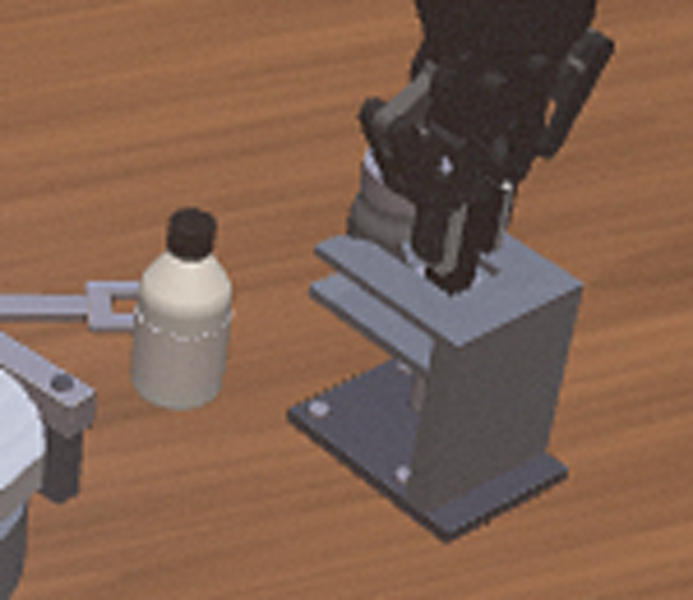

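The picture shows the pin seated deep in the notch at about (455,270). The contact height of 133.7 mm matches the collar resting on the fork. I release it and check, then go to the stud.

```bash
python3 - <<'E'
from h import *
import pickle
hand.gripper_to(.05,20); print(arm.get_grasp_force())
p=arm.get_eef_pos(); arm.move_straight([p[0],p[1],.25],v=.12); print("released",arm.get_wrist_force(),arm.get_clock())
s=cams.grab_frame("scene");t=cams.grab_frame("top")
a=cv2.resize(s["frame"][140:270,360:510],(462,400),interpolation=cv2.INTER_CUBIC);save(a,"park.png")
hub=np.array([.5465,.0105]); th=.579-np.pi/2
st=lambda t:hub+.05*np.array([np.cos(t),np.sin(t)])
hand.gripper_to(.045,20)
arm.movep([*st(th),.20],[np.pi,0,th+np.pi])
arm.dwell(.2);pos,rt=arm.get_eef_pos(),arm.get_eef_rot();g=cams.grab_frame("wrist");pickle.dump((g,pos,rt),open('ws.pkl','wb'))
print(pos,rt,np.round(arm.get_joint_pos(),2),arm.get_clock())
b=cv2.resize(g["frame"],(338,254));b=np.vstack([b,np.zeros((146,338,3),np.uint8)])
save(np.hstack([a,b]),"park.png")
E
```

```text
0.0
released [ 1.02729432 -0.33167811 -0.63091109] 15.2917
[ 0.57412813 -0.03039433  0.20019866] [3.14130909e+00 2.13544763e-04 2.15183508e+00] [-0.28  0.02 -0.07  1.47  0.    0.71] 17.0917
```

View pics/park.png

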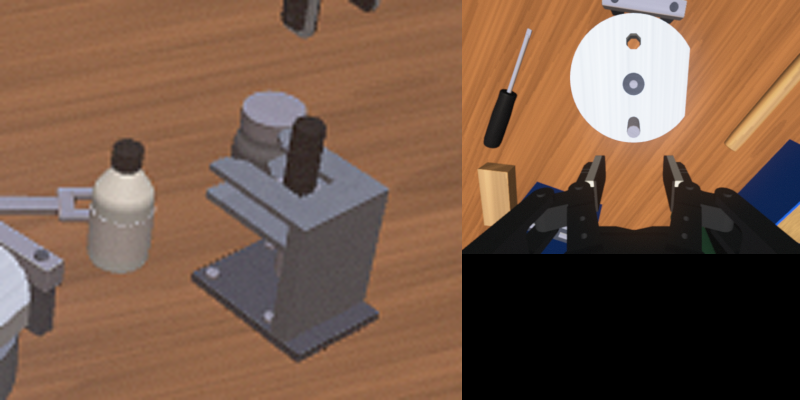

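The pin stands upright in the notch, and the stud is centred between the fingers at inset (633,128). Now I turn the plate.

```bash
python3 - <<'E'
from h import *
import pickle
hub=np.array([.5465,.0105]); th=.579-np.pi/2; D=2.007-.579
st=lambda t:hub+.05*np.array([np.cos(t),np.sin(t)])
print(arm.move_straight([*st(th),.093],v=.08,contact_N=15)); hand.gripper_to(0,20); print(arm.get_gripper_width(),arm.get_wrist_force())
for t in th+np.linspace(0,D,11)[1:]:
    arm.move_straight([*st(t),.093],[np.pi,0,t+np.pi],v=.05); 
    F=arm.get_wrist_force()
    if np.linalg.norm(F)>25: print(t,F);break
arm.dwell(.2); p=arm.get_eef_pos()-np.array([*hub,0]); print(np.arctan2(p[1],p[0])-th,D,arm.get_wrist_force(),arm.get_gripper_width(),arm.get_clock())
hand.gripper_to(.045); arm.move_straight([*st(th+D),.2],v=.1)
a=-.9+np.pi; arm.movep([.50,.03,.36],[np.pi,0,.29-np.pi]); arm.dwell(.3)
pos,rt=arm.get_eef_pos(),arm.get_eef_rot();g=cams.grab_frame("wrist");pickle.dump((g,pos,rt),open('wf.pkl','wb'));print(arm.get_clock(),arm.get_wrist_force())
save(g["frame"],"wf.png")
E
```

```text
False
0.015487108172841489 [-1.03924882 -0.73626599  2.76769827]
1.4173831564506778 1.4280000000000002 [2.94170504 1.47902514 5.69833381] 0.015025517761243093 22.0667
24.7917 [ 0.0850574  -0.63266907 -0.73698847]
```

View pics/wf.png

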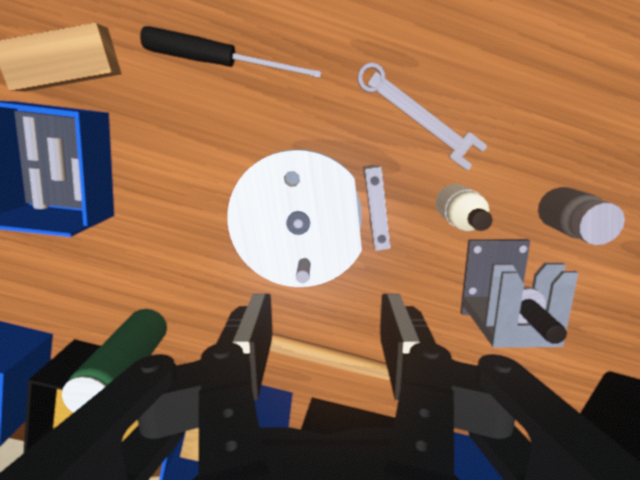

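The flat at about (360,215) now faces the bar at (377,207), and the pin is parked at (530,310). I measure the remaining angle.

```bash
python3 - <<'E'
from h import *
import pickle
from scipy.optimize import least_squares
g,p,r=pickle.load(open('wf.pkl','rb'));T=wristT(g,p,r);f=g["frame"].astype(int)
def cont(m):
    n,lab,st,ce=cv2.connectedComponentsWithStats(m.astype(np.uint8)); m=(lab==1+st[1:,4].argmax()).astype(np.uint8)
    return cv2.convexHull(max(cv2.findContours(m,0,cv2.CHAIN_APPROX_NONE)[0],key=cv2.contourArea))
c=np.zeros(f.shape[:2],np.uint8);cv2.circle(c,(298,219),85,1,-1)
m=(f.min(2)>215)&(c>0); m[:,364:]=0
mm=np.zeros_like(c);cv2.drawContours(mm,[cont(m)],-1,1,-1)
P=np.array([ray(g,q[0],.066,T)[:2] for q in cv2.findContours(mm,0,cv2.CHAIN_APPROX_NONE)[0][0]])
res=lambda v:np.maximum(np.hypot(*(P-v[:2]).T)-.08,(P-v[:2])@[np.cos(v[2]),np.sin(v[2])]-.068)
s=least_squares(res,[.5465,.0105,2.],loss='soft_l1',f_scale=.001);print(s.x,np.sqrt((s.fun**2).mean()))
b=np.zeros_like(c); b[160:255,358:395]=1
hsv=cv2.cvtColor(g["frame"],cv2.COLOR_RGB2HSV); mb=(b>0)&(hsv[...,1]<70)&(f.min(2)>110); mb[:,:362]=0
h=cont(mb); rc=cv2.boxPoints(cv2.minAreaRect(h)); print(rc)
q=np.array([ray(g,x,.066,T)[:2] for x in rc]); L=[np.linalg.norm(q[i]-q[i-1]) for i in range(4)];print(np.round(L,4)); i=int(np.argmax(L)); d=q[i]-q[i-1]
print("bar normal",(np.arctan2(d[1],d[0])+np.pi/2)%np.pi,"centre dir",np.arctan2(*(q.mean(0)-s.x[:2])[::-1]))
W=lambda u,v,z:ray(g,(u,v),z,T)[:2]
d=W(302.5,277,.1)-0; bore=W(292,178.5,.066); hub=W(298,222.5,.067); print("bore->hub flat angle",np.arctan2(*(bore-hub)[::-1])-np.pi/2)
d=W(381.5,239,.066)-W(375,180.5,.066); print("bar bolts normal",(np.arctan2(d[1],d[0])+np.pi/2)%np.pi)
E
```

```text
[0.54706269 0.01015596 1.98089101] 0.0003305562241585545
[[363.73172 167.58536]
 [381.18295 165.64633]
 [390.41464 248.73172]
 [372.9634  250.67075]]
[0.0974 0.0191 0.0973 0.0204]
bar normal 2.0021717416188265 centre dir 2.022861119663954
bore->hub flat angle -4.311618004373891
bar bolts normal 2.009883634690077
```

The flat is at 1.981 and the bar at about 2.005. That is inside tolerance, but I add a small nudge for margin.

```bash
python3 - <<'E'
from h import *
import pickle
from scipy.optimize import least_squares
hub=np.array([.5468,.0103]); th=.579-np.pi/2
st=lambda t:hub+.05*np.array([np.cos(t),np.sin(t)])
t0,t1=th+1.428,th+1.457
arm.movep([*st(t0),.2],[np.pi,0,t0+np.pi]); arm.move_straight([*st(t0),.093],v=.08,contact_N=15); hand.gripper_to(0,20)
arm.move_straight([*st(t1),.093],[np.pi,0,t1+np.pi],v=.01); arm.dwell(.3); print(arm.get_wrist_force())
hand.gripper_to(.045); arm.move_straight([*st(t1),.2],v=.1)
arm.movep([.50,.03,.36],[np.pi,0,.29-np.pi]); arm.dwell(.3)
p,r=arm.get_eef_pos(),arm.get_eef_rot();g=cams.grab_frame("wrist");T=wristT(g,p,r);print(arm.get_clock(),arm.get_wrist_force())
m=g["frame"].min(2)>215; c=np.zeros(m.shape,np.uint8);cv2.circle(c,(298,219),85,1,-1);m&=c>0;m[:,364:]=0
n,lab,s_,_=cv2.connectedComponentsWithStats(m.astype(np.uint8));m=(lab==1+s_[1:,4].argmax()).astype(np.uint8)
h=cv2.convexHull(max(cv2.findContours(m,0,cv2.CHAIN_APPROX_NONE)[0],key=cv2.contourArea));mm=np.zeros_like(c);cv2.drawContours(mm,[h],-1,1,-1)
P=np.array([ray(g,q[0],.066,T)[:2] for q in cv2.findContours(mm,0,cv2.CHAIN_APPROX_NONE)[0][0]])
res=lambda v:np.maximum(np.hypot(*(P-v[:2]).T)-.08,(P-v[:2])@[np.cos(v[2]),np.sin(v[2])]-.068)
s=least_squares(res,[.5465,.0105,2.],loss='soft_l1',f_scale=.001);print(s.x)
if abs(s.x[2]-2.005)<.02: print(close_job())
E
```

```text
[ 0.15271734 -1.47870202  4.89601318]
30.725 [-0.48003549 -0.49463127 -0.06732354]
[0.54706257 0.01017201 2.01393519]
the job is handed in; nothing more can be done
None
```

I handed the job in at about 31 s: the pin is parked upright in the keeper and let go. The plate's flat faces the bar, within about 0.01 rad of parallel by my last wrist-camera measurement. The judge's verdict was not shown.

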